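# Release the nougat press and draw out the mould

### The job

The nougat in the press has set. The ratchet on the press screw is still set to tighten: flip its red direction lever fully over to the loosening side, then work the ratchet handle to and fro until the press plate stands a good 2 mm clear of the mould, and draw the mould by its black handle along the runway until it rests against the end stop. Work by feel: don't force the little lever, don't wrench the handle against its stop pins or tighten the screw any further, don't drag the mould out while it is still pressed, bring it gently to the stop, and leave the other goods where they are.

Things in the scene. Friction and masses are not known exactly. Their poses are not given: they have to be found in the camera images.
- press: Green C-frame nougat press, bolted down. Origin on the worktop under the press screw; x points to its column (away from the robot; x 62 to 104 mm, |y| < 32), y along its runway (robot's left). The frame's arm covers x -16 to 104, |y| < 28, z 104 to 134 mm; a cross ear at x -51 to -25, |y| < 56 bears the swing stop pins. Floor for the mould at z 16 mm.
- screw_top (a point): Point on the press screw's vertical axis, 180 mm above the worktop, at the tip of the screw's hexagonal top (25 mm across corners) that stands out of the ratchet head. Right-hand thread: turned counter-clockwise seen from above the screw rises and loosens. Axes as the press's.
- wheel (a joint): Turn of the press screw with the ratchet wheel on its hexagon, rad, positive counter-clockwise from above (loosening). The plate leaves the mould at about 0 and then rises 2.5 mm a radian; starts tight at -0.7 to -0.35, stop at 2.4. Stiff, about 0.7 N m either way: stays where it is left.
- handle: Ratchet handle, origin on the screw axis at worktop level. Its x axis points from the grip to the screw; swing 0 = its axes along the press's (handle points to the robot), positive counter-clockwise from above (its end goes to the robot's right); stop pins at -0.66 and 0.66 rad. Friction holds it. 12 teeth: up to 0.52 rad lost before it drives; clicks back freely.
- grip: Black rubber sleeve on the ratchet handle, 70 long x 22 wide x 20 mm high. Origin at its centre, 135 mm from the screw axis, 145 mm above the worktop; x axis along the handle to the screw. Turning the screw takes about 11 N sideways here, moving the handle alone about 6 N.
- lever (a joint): Direction lever on the ratchet head, rad: 0 = over to the robot's left (the press's +y), ratchet drives clockwise and tightens; 0.9 = over to the right, ratchet drives counter-clockwise and loosens. Hard stops at both ends; in between neither way holds surely. Friction keeps it where it is left: about 3 to 4 N at the tab. On its stop, about 9 N at the tab moves the whole handle.
- lever_pin (a point): Centre of the lever's vertical pivot pin on the handle, 58 mm from the screw axis towards the grip, 157 mm above the worktop; swings with the handle; x axis to the screw. The steel ratchet head round it lies below z 157 mm.
- thumb_tab: Red upright thumb tab at the end of the direction lever, 14 mm along the lever x 8 mm thick x 20 mm high. Origin at the centre of its foot, 30 mm from the lever's pin, 156 mm above the worktop (top at 176 mm); its x axis points along the lever to the pin. It moves about 26 mm sideways between the stops. Light plastic: it bears 20 N, push and squeeze together; push it, do not pinch it hard.
- plate: Square steel press plate, 80 x 80 mm, sprung under the screw; presses on the mould's wooden lid with 10 to 25 N at the start. For its height see plate_face.
- plate_face (a point): Centre of the underside of the press plate: 66 mm above the worktop while it touches or presses the mould's lid; rises with the screw once free.
- mould: Closed aluminium mould with a wooden pressing lid, loose, 0.7 kg, 90 (x) by 116 (y) mm, 50 mm high over the lid, on the press floor between two guide strips along y (1.5 mm play a side, strip tops at z 26 mm, |x| 46 to 53 mm, to y 183 mm). Origin at the centre of its underside; starts at the press's origin, 16 mm up, axes along the press's.
- mould_grip (a point): Centre of the mould's black handle, a straight bar along the mould's +y (the runway): 11 mm wide, 58 mm long, 22 mm high (z 34 to 56 mm above the worktop). The point lies 122 mm from the mould's centre, 45 mm above the worktop.
- stop_pins: Two fixed steel pins on the press, 10 mm thick, top at z 155 mm, at x -37, y +-47 mm in the press's frame (their origin and axes are the press's). The neck of the ratchet handle, 60 mm from the screw axis, meets one of them at a swing of about -0.66 or 0.66 rad; a push at the grip acts on them 2.2 times as strongly.
- end_stop: Low steel lip across the end of the runway, top at z 26 mm; the mould's handle passes over it. Its origin and axes are the press's; its face that meets the mould is at y = 163 mm, so the mould rests against it with its own origin at y = 105 mm.
- sweet_tin_1: small round white sweet tin with a printed lid, 45 mm across, 19 mm high; a bystander. Origin at the centre of its underside.
- sweet_tin_2: small round white sweet tin, 45 mm across, 19 mm high; a bystander. Origin at the centre of its underside.
- mint_tin: small round white sweet tin, 45 mm across, 19 mm high; a bystander. Origin at the centre of its underside.
- pink_box: pink patterned tin box, 80 x 158 x 48 mm high; a bystander. Origin at the centre of its underside.
- packet_teal: teal sweet packet lying flat, 52 x 82 x 18 mm; a bystander. Origin at the centre of its underside.
- packet_rose: deep pink sweet packet lying flat, 52 x 82 x 18 mm; a bystander. Origin at the centre of its underside.
- tongs: steel spring tongs lying flat, 158 x 34 x 17 mm; a bystander. Origin at the centre of its underside.
- spoon_scoop: steel sweet scoop lying flat, 174 x 47 x 16 mm; a bystander. Origin at the centre of its underside.

How it is judged:
By the outcome, as a careful person would: the job done as asked, in the order asked, and still so for the second after the job is handed in, with the robot touching nothing.
It also fails if it takes over 72 s, if anything falls off the work surface, if the arm or the gripper's body presses on something with over 40 N, if the wrist force passes 120 N, or if a joint passes its speed limit or range.

### The arm

A 7-joint arm with a two-finger parallel gripper is mounted at the origin on a cart in front of the work surface, level with it; the furniture and walls round the work are solid. World frame = base frame: x ahead of the robot, y to its left, z up, the work surface at z = 0. Lengths are in mm, angles in rad, forces in N, time in s.
With the tool pointing down it reaches from about 350 to 900 mm from the base axis. Payload 7.2 kg.
Tool frame: the origin (TCP) lies on the centre line of the jaws, within the pads' length; the fingertips stand ahead of it and the grasp point (between the pads) lies 5 mm behind it (tip_reach is the z of the fingertips in the tool frame, in mm); z points along the fingers, y is the line along which they close (so a half turn about z gives the same grasp; the last joint's range is limited). The gripper opens to 88 mm and grips with 3 to 60 N. Pads are 20 mm wide; open, the fingers measure 115 mm over their backs; the gripper's body (75 mm by 178 mm) begins 61 mm behind the grasp point.
Start: joints at [1.167, 0.411, -0.013, 1.596, 0.006, 1.134, -0.082], TCP at [205.941, -590.099, 236.653] pointing down, gripper open.
Joint ranges: [-2.95, 2.95], [-0.29, 1.99], [-1.47, 1.44], [0.14, 2.54], [-1.03, 4.17], [0.13, 1.85], [-2.86, 2.86]. Speed limits (rad/s): [2.39, 2.39, 3.01, 3.01, 3.14, 3.14, 3.14].

### API

Orientations are given as [roll, pitch, yaw] about the fixed x, y, z axes, in that order (R = Rz(yaw) Ry(pitch) Rx(roll)).
In Python, from rig import observe, get_image, calibration, close_job, tip_reach gives the robot as it stands.
- The arm moves only by the shell command python3 -m jog 'ROWS' [FORCE]. ROWS is JSON, a list of rows, each an object of numbers: "ax", "ay", "az": the turn, a rotation vector about the tool's x, y, z in degrees; "tx", "ty", "tz": the shift along the tool's x, y, z in cm; "grip": the opening, from -1 (shut) to 1 (fully open). In form: [{"ax": .., "ay": .., "az": .., "tx": .., "ty": .., "tz": .., "grip": ..}, ...]. A call has 1 to 10 rows; each row shifts and turns the commanded pose from where the row before left it, along the tool's axes as they then stand; what a row does not reach is not made up. A row lasts 1/12 s, in which the tool goes at most 41.7 mm and 7.16 degrees, less where a joint would pass 70% of its speed; a pose out of reach is approached as far as the arm can. A call with a gripper value outside its range is refused whole. The fingers move at their own pace and stop on an object; FORCE is the grip in N (left out, the last holds). Time passes only in rows, so rows that do not move let the fingers close. It gives the time, the measured TCP pose, the force, the opening and the grip force at its end, in the units of the state.
- observe(): the state, without advancing time (a new reading comes with each control period).
- get_image(name): name is "scene" or "top" or "wrist"; returns the picture (384x512x3 uint8, red, green, blue); there is no depth.
- calibration(name): a dict with "K" (3x3 intrinsics, pixels), "world_from_camera" (4x4, takes a point from camera to world coordinates); the wrist camera has in their place "mount" (4x4, takes a point from camera to tool coordinates, whose origin is the TCP and whose axes are the flange's). Camera axes: x right, y up, looking along -z (the intrinsics and any distortion apply to the point x, -y, -z); pixel columns grow to the right and rows downward; lengths in mm; the calibration is good to about 2 mm. A picture is of the moment at which its call begins: read the wrist's pose just before it. calibration takes no time and is no camera call.
- close_job(): hands the job in; it is judged then, once.
The state is a dict: "t": time; "joints": joint angles; "qvel": joint speeds; "tau": joint torques, N m; "tool_pos": TCP position; "tool_rot": TCP orientation; "wrist_force": force on the tool from outside, world axes, zero at the start; "ft_torque": the same for the moment, N m; "opening": opening from 0.0 (shut) to 1.0 (fully open); "grip_force": force on a finger pad.
Only numpy, scipy, OpenCV 4.12 (cv2) and the standard library are available. Lean on these libraries where they do the work, as an engineer would, in place of code of your own. Each camera call takes 0.05 s, during which the arm holds its last target. There are 200 camera calls.

## Working session

There is one attempt and no reset: what is moved stays moved. The work goes in short steps, Python scripts to look and compute and a shell command to move; the robot and the scene stay as the last step left them, time stands still between calls to the robot, and variables do not carry over. Pictures are saved under pics/ and viewed, at most 12 in all, crops included, and the job is handed in when it is done.

```bash
ls; mkdir -p pics
python3 - <<'E'
from rig import *
import cv2
for n in ("scene","top"):
    cv2.imwrite(f"pics/{n}0.png",get_image(n)[:,:,::-1])
    c=calibration(n);print(n,c)
print(calibration("wrist"),tip_reach);print(observe())
E
```

```text
pics
scene {'K': array([[390.7419733 ,   0.        , 264.42316065],
       [  0.        , 390.7419733 , 196.69737303],
       [  0.        ,   0.        ,   1.        ]]), 'world_from_camera': array([[-8.13218041e-01,  4.49871943e-01, -3.69176992e-01,
        -2.30861148e+01],
       [-5.81958904e-01, -6.28095141e-01,  5.16546540e-01,
         5.64274584e+02],
       [ 5.01520954e-04,  6.34910803e-01,  7.72585283e-01,
         1.21632836e+03],
       [ 0.00000000e+00,  0.00000000e+00,  0.00000000e+00,
         1.00000000e+00]])}
top {'K': array([[454.36682327,   0.        , 260.21262284],
       [  0.        , 454.36682327, 195.07936787],
       [  0.        ,   0.        ,   1.        ]]), 'world_from_camera': array([[ 2.93795662e-01,  7.50786792e-01, -5.91610768e-01,
        -4.92734451e+02],
       [-9.55687050e-01,  2.42768732e-01, -1.66510073e-01,
        -4.08463509e+02],
       [ 1.86110329e-02,  6.14314687e-01,  7.88841616e-01,
         1.43108146e+03],
       [ 0.00000000e+00,  0.00000000e+00,  0.00000000e+00,
         1.00000000e+00]])}
{'K': array([[342.07127904,   0.     
[... 473 characters left out ...]
} 14.0
{'t': 0.1, 'joints': array([ 1.16678144,  0.41181808, -0.01272239,  1.59692724,  0.00563627,
        1.13428906, -0.08218901]), 'qvel': array([-0.00037028, -0.00104532,  0.00010289, -0.00155256, -0.00034014,
       -0.00077805, -0.00074268]), 'tau': array([ 3.29664421e-03, -5.89103222e+01,  6.44073822e-01, -2.91713530e+01,
       -5.37823804e-02,  1.44498624e-02,  5.58054296e-05]), 'tool_pos': array([ 205.78573217, -589.70906308,  235.90780446]), 'tool_rot': array([-3.14019243e+00,  1.27452109e-04,  3.35874879e-01]), 'wrist_force': array([ 0.28664603, -0.03759669,  0.44163597]), 'ft_torque': array([0.03719677, 0.00286092, 0.01786985]), 'grip_force': 0.0, 'opening': 0.9991524162410294}
```

View pics/top0.png

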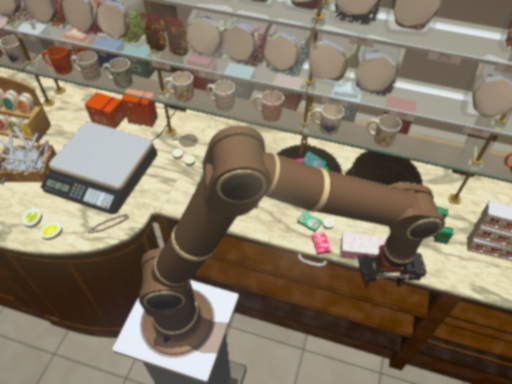

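View pics/scene0.png

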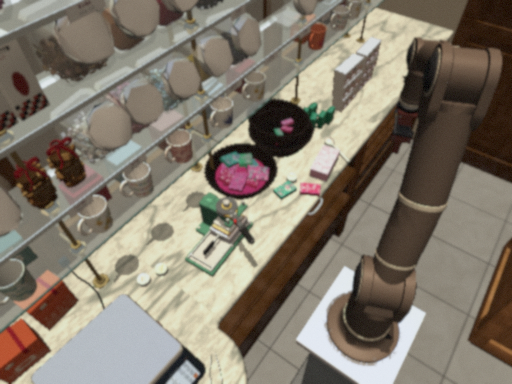

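Scene shows the green press around (225,235), its handle pointing to about (252,238), and the runway toward (205,260). The arm hides it in the top view. I'll enlarge the press area.

```bash
cat > h.py <<'E'
from rig import *
import numpy as np, cv2
from scipy.spatial.transform import Rotation as R
def T():
    o=observe();m=np.eye(4);m[:3,:3]=R.from_euler('xyz',o['tool_rot']).as_matrix();m[:3,3]=o['tool_pos'];return m
def cam(n,tool=None):
    c=calibration(n)
    return c['K'],(c['world_from_camera'] if n!='wrist' else tool@c['mount'])
def ray(K,W,uv,z):
    d=W[:3,:3]@(np.array([1,-1,-1])*(np.linalg.inv(K)@[uv[0],uv[1],1]));o=W[:3,3]
    return o+d*(z-o[2])/d[2]
def proj(K,W,p):
    q=np.linalg.inv(W)@[*p,1]; q=K@(q[:3]*[1,-1,-1]); return q[:2]/q[2]
E
python3 - <<'E'
from h import *
im=cv2.imread('pics/scene0.png')[180:290,165:285]
cv2.imwrite('pics/s1.png',cv2.resize(im,None,fx=5,fy=5,interpolation=cv2.INTER_CUBIC))
K,W=cam('scene')
for uv,z in [((227,203),180),((250,240),145),((205,262),0)]:print(uv,ray(K,W,uv,z).round())
E
```

```text
(227, 203) [559. -32. 180.]
(250, 240) [421.  24. 145.]
(205, 262) [555. 117.   0.]
```

View pics/s1.png

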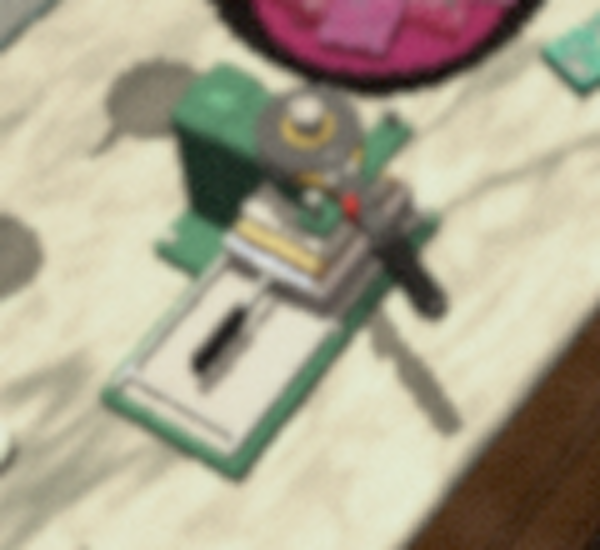

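The enlargement shows, in scene pixels, the screw top at (226.2,202), tab at (235,220.5), grip end at (251,240.5), the mould's black bar from (204.5,253) to (213.5,243), and the base corners.

Run:
```python
from h import *
K,W=cam('scene')
f=lambda x,y:(165+x/5,180+y/5)
pts={'screw':(306,108,180),'tab top':(351,200,176),'tabfoot':(350,213,156),'gripnear':(385,240,155),'gripfar':(430,295,155),'mg in':(243,312,56),'mg out':(200,360,56),'endL':(108,392,8),'endR':(238,475,8)}
P={}
for k,(x,y,z) in pts.items():P[k]=ray(K,W,f(x,y),z);print(k,P[k].round(1))
a=lambda p,q:np.degrees(np.arctan2(*(P[q]-P[p])[1::-1]))
print(a('mg in','mg out')-90,a('endR','endL'),a('gripfar','screw'),a('gripfar','gripnear'))
s=P['screw'][:2]
for k in P:print(k,np.linalg.norm(P[k][:2]-s).round())
print(s-P['mg in'][:2])
```

```text
screw [565.2 -35.5 180. ]
tab top [494.4   5.2 176. ]
tabfoot [498.3   3.2 156. ]
gripnear [466.4   6.4 155. ]
gripfar [416.4  23.7 155. ]
mg in [555.5  60.9  56. ]
mg out [554.3 108.   56. ]
endL [613.8 147.    8. ]
endR [496.4 143.3   8. ]
1.5355502130189222 1.793145227179955 -21.676708754225256 -19.02472899086613
screw 0.0
tab top 82.0
tabfoot 77.0
gripnear 107.0
gripfar 160.0
mg in 97.0
mg out 144.0
endL 189.0
endR 192.0
[  9.61432512 -96.38164226]
```

```bash
python3 -m jog '[{"tx":2.6,"ty":-3.0,"tz":-0.6},{"tx":2.6,"ty":-3.0,"tz":-0.6},{"tx":2.6,"ty":-3.0,"tz":-0.6},{"tx":2.6,"ty":-3.0,"tz":-0.6},{"tx":2.6,"ty":-3.0,"tz":-0.6},{"tx":2.6,"ty":-3.0,"tz":-0.6},{"tx":2.6,"ty":-3.0,"tz":-0.6},{"tx":2.6,"ty":-3.0,"tz":-0.6},{"tx":2.6,"ty":-3.0,"tz":-0.6},{"tx":2.6,"ty":-3.0,"tz":-0.6}]'; python3 -m jog '[{"tx":2.6,"ty":-3.0},{"tx":2.6,"ty":-3.0},{"tx":2.6,"ty":-3.0},{"tx":2.6,"ty":-3.0},{"az":6.7},{"az":6.7},{"az":6.7},{"az":6.7},{"az":6.7},{"az":6.7}]'
```

```text
validation failed for argument at $[0]...
validation failed for argument at $[0]...
```

Perhaps every key is required.

```bash
python3 -m jog '[{"ax":0,"ay":0,"az":0,"tx":2.6,"ty":-3.0,"tz":-0.6,"grip":1},{"ax":0,"ay":0,"az":0,"tx":2.6,"ty":-3.0,"tz":-0.6,"grip":1},{"ax":0,"ay":0,"az":0,"tx":2.6,"ty":-3.0,"tz":-0.6,"grip":1},{"ax":0,"ay":0,"az":0,"tx":2.6,"ty":-3.0,"tz":-0.6,"grip":1},{"ax":0,"ay":0,"az":0,"tx":2.6,"ty":-3.0,"tz":-0.6,"grip":1},{"ax":0,"ay":0,"az":0,"tx":2.6,"ty":-3.0,"tz":-0.6,"grip":1},{"ax":0,"ay":0,"az":0,"tx":2.6,"ty":-3.0,"tz":-0.6,"grip":1},{"ax":0,"ay":0,"az":0,"tx":2.6,"ty":-3.0,"tz":-0.6,"grip":1},{"ax":0,"ay":0,"az":0,"tx":2.6,"ty":-3.0,"tz":-0.6,"grip":1},{"ax":0,"ay":0,"az":0,"tx":2.6,"ty":-3.0,"tz":-0.6,"grip":1}]'
```

```text
t: 0.93
tool_pos: [352.6, -219.2, 296.9]
tool_rot: [3.141, 0.0, 0.336]
wrist_force: [1.8, -0.4, 0.4]
opening: 0.999
grip_force: 0.0
```

```bash
python3 -m jog '[{"ax":0,"ay":0,"az":0,"tx":2.6,"ty":-3.0,"tz":0,"grip":1},{"ax":0,"ay":0,"az":0,"tx":2.6,"ty":-3.0,"tz":0,"grip":1},{"ax":0,"ay":0,"az":0,"tx":2.6,"ty":-3.0,"tz":0,"grip":1},{"ax":0,"ay":0,"az":0,"tx":2.6,"ty":-3.0,"tz":0,"grip":1},{"ax":0,"ay":0,"az":0,"tx":2.6,"ty":-3.0,"tz":0,"grip":1},{"ax":0,"ay":0,"az":7,"tx":0,"ty":0,"tz":0,"grip":1},{"ax":0,"ay":0,"az":7,"tx":0,"ty":0,"tz":0,"grip":1},{"ax":0,"ay":0,"az":7,"tx":0,"ty":0,"tz":0,"grip":1},{"ax":0,"ay":0,"az":7,"tx":0,"ty":0,"tz":0,"grip":1},{"ax":0,"ay":0,"az":7,"tx":0,"ty":0,"tz":0,"grip":1}]'; python3 -m jog '[{"ax":0,"ay":0,"az":5,"tx":0,"ty":0,"tz":0,"grip":0},{"ax":0,"ay":0,"az":0,"tx":0,"ty":0,"tz":0,"grip":-1}]'
python3 - <<'E'
from h import *
t=T();im=get_image('wrist');np.save('t1.npy',t);print(t[:3,3])
cv2.imwrite('pics/w1.png',cv2.resize(im[:,:,::-1],(768,576),interpolation=cv2.INTER_CUBIC))
K,W=cam('wrist',t)
y=np.radians(1.7)
for p in [(565,-36,180),(495,5,176)]:print(proj(K,W,p)*1.5)
E
```

```text
t: 1.77
tool_pos: [425.6, -36.6, 296.4]
tool_rot: [3.141, 0.001, -0.281]
wrist_force: [0.8, 0.2, -0.7]
opening: 0.998
grip_force: 0.0
t: 1.93
tool_pos: [425.6, -36.7, 296.4]
tool_rot: [3.141, 0.001, -0.366]
wrist_force: [-0.4, 0.4, 0.0]
opening: 0.886
grip_force: 0.0
[425.59517213 -36.72599236 296.3829    ]
[278.11474321  15.9471681 ]
[263.74979972 188.75169098]
```

View pics/w1.png

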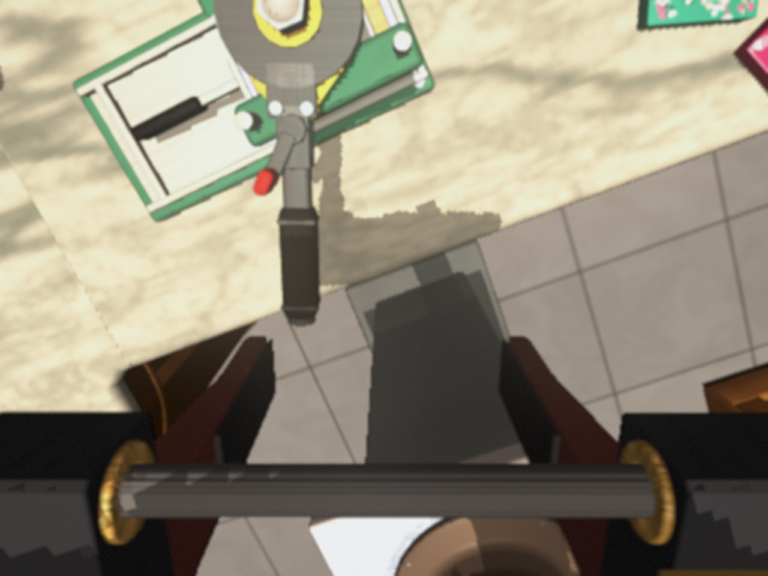

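The wrist view (768×576) shows the screw tip at (284,8), lever pin (292,127), red tab (265,182), grip top from (300,212) to (301,305), stop pins (245,120) and (402,41), and the mould bar from (136,133) to (205,103).

Run:
```python
from h import *
K,W=cam('wrist',np.load('t1.npy'))
P={}
for k,(u,v,z) in dict(screw=(284,8,180),pin=(292,127,162),tab=(265,180,176),gn=(300,213,155),gf=(301,306,155),pl=(245,120,155),pr=(402,41,155),mi=(205,103,56),mo=(136,130,56)).items():
    P[k]=ray(K,W,(u/1.5,v/1.5),z)[:2];print(k,P[k].round(1))
a=lambda p,q:np.degrees(np.arctan2(*(P[q]-P[p])[::-1]))
print('pins yaw',a('pr','pl')-90,np.linalg.norm(P['pr']-P['pl']),'mould',a('mi','mo')-90)
print('handle yaw',a('gf','gn'),a('gf','screw'),a('pin','screw'),'lever',a('tab','pin'))
s=P['screw']
for k in P:print(k,np.linalg.norm(P[k]-s).round(1))
m=(P['pl']+P['pr'])/2;y=np.radians(a('pr','pl')-90);print('screw from pins',m+37*np.array([np.cos(y),np.sin(y)]))
```

```text
screw [567.1 -39.9]
pin [518.6 -18.8]
tab [498.8   2.5]
gn [474.8  -2.9]
gf [423.5  19.1]
pl [531.4   4.4]
pr [537.5 -88. ]
mi [562.6  50. ]
mo [563.9 105.1]
pins yaw 3.7608311400330194 92.57289480830553 mould -1.4358151192293604
handle yaw -23.223011041535806 -22.36799753483527 -23.512032410556714 lever -47.20556557599885
screw 0.0
pin 52.8
tab 80.3
gn 99.4
gf 155.2
pl 56.9
pr 56.4
mi 90.0
mo 145.0
screw from pins [571.35357143 -39.35319169]
```

```bash
python3 -m jog '[{"ax":0,"ay":0,"az":2.2,"tx":0,"ty":0,"tz":0,"grip":-1},{"ax":0,"ay":0,"az":0,"tx":1.6,"ty":-3.0,"tz":0,"grip":-1},{"ax":0,"ay":0,"az":0,"tx":1.6,"ty":-3.0,"tz":0,"grip":-1},{"ax":0,"ay":0,"az":0,"tx":1.6,"ty":-3.1,"tz":0,"grip":-1},{"ax":0,"ay":0,"az":0,"tx":0,"ty":0,"tz":3,"grip":-1},{"ax":0,"ay":0,"az":0,"tx":0,"ty":0,"tz":3,"grip":-1},{"ax":0,"ay":0,"az":0,"tx":0,"ty":0,"tz":2,"grip":-1},{"ax":0,"ay":0,"az":0,"tx":0,"ty":0,"tz":2,"grip":-1},{"ax":0,"ay":0,"az":0,"tx":0,"ty":0,"tz":1,"grip":-1},{"ax":0,"ay":0,"az":0,"tx":0,"ty":0,"tz":0,"grip":-1}]' 20
python3 - <<'E'
from h import *
t=T();im=get_image('wrist');np.save('t2.npy',t);print(t[:3,3])
cv2.imwrite('pics/w2.png',cv2.resize(im[:,:,::-1],(768,576),interpolation=cv2.INTER_CUBIC))
E
```

```text
t: 2.82
tool_pos: [504.2, 28.1, 184.5]
tool_rot: [3.14, 0.004, -0.398]
wrist_force: [-1.6, -0.1, -1.0]
opening: 0.081
grip_force: 0.0
[504.21906535  28.09606947 184.53491375]
```

View pics/w2.png

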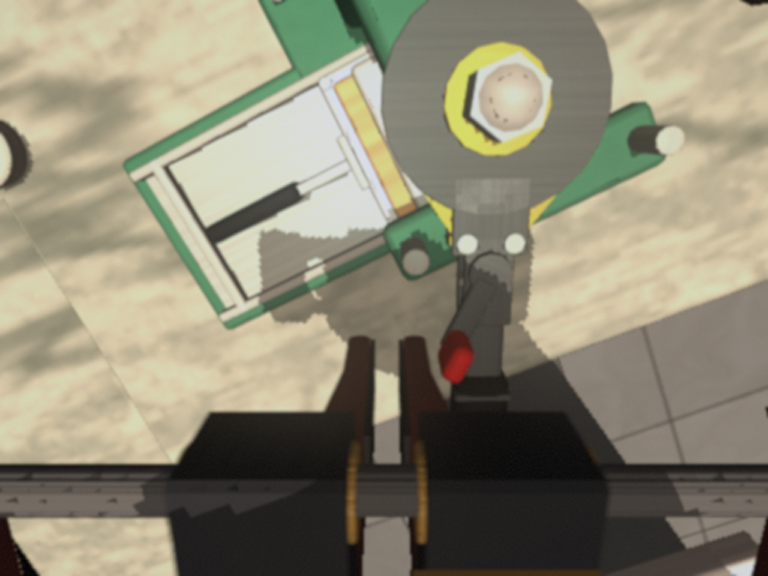

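The fingers stand left of the red tab (457,355), with the screw's hexagon at (511,96), pin tops at (415,262) and (669,140), and lever pin at (491,268). Refining the axis, lowering, and starting the push in small steps.

```bash
python3 - <<'E'
from h import *
K,W=cam('wrist',np.load('t2.npy'))
P={}
for k,(u,v,z) in dict(screw=(511,96,180),pin=(491,265,161),tab=(459,340,176),pl=(415,262,155),pr=(669,140,155),mi=(298,190,56),mo=(213,234,56)).items():
    P[k]=ray(K,W,(u/1.5,v/1.5),z)[:2];print(k,P[k].round(1))
a=lambda p,q:np.degrees(np.arctan2(*(P[q]-P[p])[::-1]))
print('pins yaw',a('pr','pl')-90,np.linalg.norm(P['pr']-P['pl']),'mould',a('mi','mo')-90)
print(a('pin','screw'),'lever',a('tab','pin'))
s=P['screw']
for k in P:print(k,np.linalg.norm(P[k]-s).round(1))
m=(P['pl']+P['pr'])/2;y=np.radians(2);print('screw from pins',m+37*np.array([np.cos(y),np.sin(y)]))
E
python3 -m jog '[{"ax":0,"ay":0,"az":0,"tx":0,"ty":0,"tz":0.7,"grip":-1},{"ax":0,"ay":0,"az":0,"tx":0,"ty":0,"tz":0,"grip":-1},{"ax":0,"ay":0,"az":0,"tx":0,"ty":0.4,"tz":0,"grip":-1},{"ax":0,"ay":0,"az":0,"tx":0,"ty":0.4,"tz":0,"grip":-1},{"ax":0,"ay":0,"az":0,"tx":0,"ty":0.2,"tz":0,"grip":-1}]'
```

```text
screw [572.7 -38. ]
pin [522.4 -18.3]
tab [507.4   1.3]
pl [532.    5.8]
pr [538.  -87.8]
mi [566.7  53.2]
mo [563.3 106.4]
pins yaw 3.6789714824555233 93.7229674078695 mould 3.6883802189302486
-21.44395469072228 lever -52.481964040759095
screw 0.0
pin 54.0
tab 76.2
pl 59.7
pr 60.6
mi 91.4
mo 144.7
screw from pins [572.01049816 -39.70896622]
t: 3.28
tool_pos: [501.8, 18.8, 180.3]
tool_rot: [-3.141, -0.001, -0.401]
wrist_force: [0.3, 4.5, -0.2]
opening: 0.0
grip_force: 2.0
```

```bash
for i in 1; do python3 -m jog '[{"ax":0,"ay":0,"az":0,"tx":0,"ty":0.2,"tz":0,"grip":-1},{"ax":0,"ay":0,"az":0,"tx":0,"ty":0.2,"tz":0,"grip":-1},{"ax":0,"ay":0,"az":0,"tx":0,"ty":0.2,"tz":0,"grip":-1},{"ax":0,"ay":0,"az":0,"tx":0,"ty":0.2,"tz":0,"grip":-1},{"ax":0,"ay":0,"az":0,"tx":0,"ty":0.2,"tz":0,"grip":-1}]'; done; python3 -m jog '[{"ax":0,"ay":0,"az":0,"tx":0,"ty":0.2,"tz":0,"grip":-1},{"ax":0,"ay":0,"az":0,"tx":0,"ty":0.2,"tz":0,"grip":-1},{"ax":0,"ay":0,"az":0,"tx":0,"ty":0.2,"tz":0,"grip":-1},{"ax":0,"ay":0,"az":0,"tx":0,"ty":0.1,"tz":0,"grip":-1}]'
```

```text
t: 3.7
tool_pos: [497.4, 11.1, 179.9]
tool_rot: [-3.14, 0.001, -0.4]
wrist_force: [-2.5, 5.1, 0.1]
opening: 0.004
grip_force: 1.9
t: 4.03
tool_pos: [494.9, 3.7, 179.7]
tool_rot: [-3.141, 0.0, -0.401]
wrist_force: [-1.7, 4.9, 1.4]
opening: -0.001
grip_force: 2.2
```

```bash
python3 -m jog '[{"ax":0,"ay":0,"az":0,"tx":0,"ty":0.1,"tz":0,"grip":-1},{"ax":0,"ay":0,"az":0,"tx":0,"ty":0.1,"tz":0,"grip":-1},{"ax":0,"ay":0,"az":0,"tx":0,"ty":0.1,"tz":0,"grip":-1},{"ax":0,"ay":0,"az":0,"tx":0,"ty":0.1,"tz":0,"grip":-1}]';python3 -m jog '[{"ax":0,"ay":0,"az":0,"tx":0,"ty":0.1,"tz":0,"grip":-1},{"ax":0,"ay":0,"az":0,"tx":0,"ty":0.1,"tz":0,"grip":-1},{"ax":0,"ay":0,"az":0,"tx":0,"ty":0.1,"tz":0,"grip":-1}]'
```

```text
t: 4.37
tool_pos: [493.4, 0.1, 179.7]
tool_rot: [-3.141, 0.0, -0.4]
wrist_force: [-0.8, 5.3, 1.4]
opening: 0.011
grip_force: 2.1
t: 4.62
tool_pos: [492.6, -2.8, 179.8]
tool_rot: [-3.141, -0.001, -0.4]
wrist_force: [0.3, 5.0, 0.3]
opening: 0.007
grip_force: 2.4
```

```bash
python3 -m jog '[{"ax":0,"ay":0,"az":0,"tx":0,"ty":0.1,"tz":0,"grip":-1},{"ax":0,"ay":0,"az":0,"tx":0,"ty":0.1,"tz":0,"grip":-1}]';python3 -m jog '[{"ax":0,"ay":0,"az":0,"tx":0,"ty":0.1,"tz":0,"grip":-1},{"ax":0,"ay":0,"az":0,"tx":0,"ty":0.1,"tz":0,"grip":-1}]';python3 -m jog '[{"ax":0,"ay":0,"az":0,"tx":0,"ty":0.1,"tz":0,"grip":-1},{"ax":0,"ay":0,"az":0,"tx":0,"ty":0.1,"tz":0,"grip":-1}]'
```

```text
t: 4.78
tool_pos: [492.1, -4.8, 179.8]
tool_rot: [-3.141, -0.001, -0.401]
wrist_force: [2.2, 5.2, -0.6]
opening: 0.003
grip_force: 2.6
t: 4.95
tool_pos: [491.9, -5.5, 179.9]
tool_rot: [-3.139, -0.002, -0.4]
wrist_force: [3.8, 8.9, -3.5]
opening: 0.005
grip_force: 5.0
t: 5.12
tool_pos: [491.4, -6.9, 180.0]
tool_rot: [-3.138, -0.002, -0.4]
wrist_force: [4.2, 10.1, -3.3]
opening: 0.005
grip_force: 5.5
```

Force rose from 5 to about 10 N, so the lever is on its stop. Backing off to the left, raising, and looking.

```bash
python3 -m jog '[{"ax":0,"ay":0,"az":0,"tx":0,"ty":-0.8,"tz":0,"grip":-1},{"ax":0,"ay":0,"az":0,"tx":0,"ty":-1,"tz":0,"grip":-1},{"ax":0,"ay":0,"az":0,"tx":-1,"ty":0,"tz":-3,"grip":-1},{"ax":0,"ay":0,"az":0,"tx":-3,"ty":0.0,"tz":-2,"grip":-0.3},{"ax":0,"ay":0,"az":0,"tx":-3,"ty":0,"tz":0,"grip":-0.2},{"ax":0,"ay":0,"az":0,"tx":0,"ty":0,"tz":0,"grip":-0.2}]'
python3 - <<'E'
from h import *
t=T();im=get_image('wrist');np.save('t3.npy',t);print(t[:3,3])
cv2.imwrite('pics/w3.png',cv2.resize(im[:,:,::-1],(768,576),interpolation=cv2.INTER_CUBIC))
E
```

```text
t: 5.62
tool_pos: [429.1, 37.0, 230.4]
tool_rot: [3.139, -0.0, -0.398]
wrist_force: [0.4, -0.2, -0.8]
opening: 0.197
grip_force: 0.0
[429.10103741  37.03742288 230.40162393]
```

View pics/w3.png

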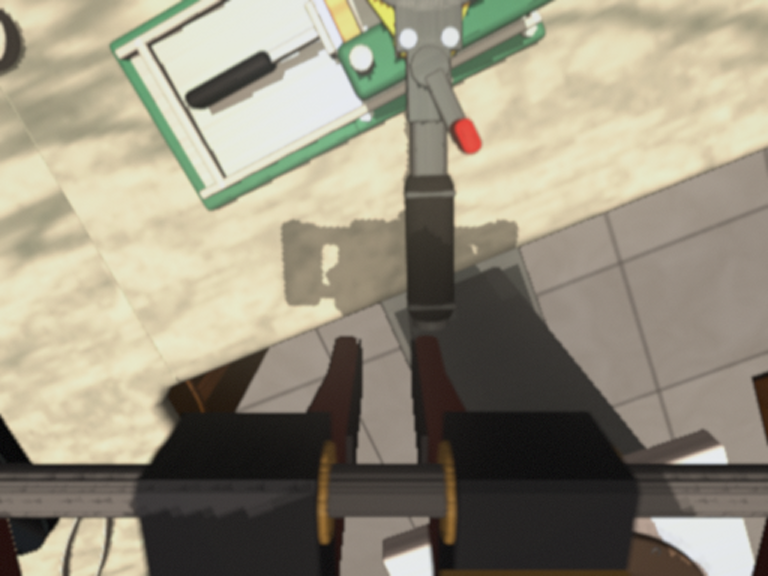

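The lever is over to the right (tab at 467,135). The grip's top runs from (429,192) to (431,305), parallel to the tool.

Run:
```python
from h import *
t=np.load('t3.npy');K,W=cam('wrist',t)
a=ray(K,W,(429.5/1.5,192/1.5),155);b=ray(K,W,(430.5/1.5,305/1.5),155);pin=ray(K,W,(430/1.5,67/1.5),161);tab=ray(K,W,(465/1.5,128/1.5),176)
s=np.array([572,-39.3]);print(a,b,pin)
y=lambda p,q:np.degrees(np.arctan2(*(q-p)[1::-1]))
h=y(b,a);print('handle yaw',h,y(pin,np.array([*s,0])),y((a+b)/2,np.array([*s,0])),'lever',y(tab,pin))
h=y((a+b)/2,np.array([*s,0]));g=s-135*np.array([np.cos(np.radians(h)),np.sin(np.radians(h))])
print('grip',g,(a+b)/2)
print('tool shift',np.linalg.inv(t)@[*g,150,1])
```

```text
[471.39212954  -0.65009368 155.        ] [423.1535178   17.85390325 155.        ] [517.50608014 -18.49059607 161.        ]
handle yaw -20.98646722264779 -20.900183000066697 -21.00945925928018 lever 5.768436197535302
grip [445.97463139   9.10048003] [447.27282367   8.60190479 155.        ]
tool shift [26.36552887 19.02824163 80.45120874  1.        ]
```

```bash
python3 -m jog '[{"ax":0,"ay":0,"az":-1.8,"tx":2.65,"ty":1.9,"tz":0,"grip":-0.15},{"ax":0,"ay":0,"az":0,"tx":0,"ty":0,"tz":2,"grip":-0.15},{"ax":0,"ay":0,"az":0,"tx":0,"ty":0,"tz":2,"grip":-0.15},{"ax":0,"ay":0,"az":0,"tx":0,"ty":0,"tz":2,"grip":-0.15},{"ax":0,"ay":0,"az":0,"tx":0,"ty":0,"tz":1.5,"grip":-0.15},{"ax":0,"ay":0,"az":0,"tx":0,"ty":0,"tz":0.7,"grip":-0.15},{"ax":0,"ay":0,"az":0,"tx":0,"ty":0,"tz":0,"grip":-0.42},{"ax":0,"ay":0,"az":0,"tx":0,"ty":0,"tz":0,"grip":-0.42},{"ax":0,"ay":0,"az":0,"tx":0,"ty":0,"tz":0,"grip":-0.42}]' 40
```

```text
t: 6.42
tool_pos: [450.3, 7.5, 148.3]
tool_rot: [-3.141, -0.001, -0.369]
wrist_force: [-0.3, -0.1, 0.5]
opening: 0.293
grip_force: 0.0
```

```bash
python3 -m jog '[{"ax":0,"ay":0,"az":-4,"tx":0.03,"ty":0.91,"tz":0,"grip":-0.42},{"ax":0,"ay":0,"az":-4,"tx":0.03,"ty":0.91,"tz":0,"grip":-0.42},{"ax":0,"ay":0,"az":-4,"tx":0.03,"ty":0.91,"tz":0,"grip":-0.42}]';python3 -m jog '[{"ax":0,"ay":0,"az":-4,"tx":0.03,"ty":0.91,"tz":0,"grip":-0.42},{"ax":0,"ay":0,"az":-4,"tx":0.03,"ty":0.91,"tz":0,"grip":-0.42},{"ax":0,"ay":0,"az":-4,"tx":0.03,"ty":0.91,"tz":0,"grip":-0.42}]'
```

```text
t: 6.67
tool_pos: [443.9, -16.1, 148.7]
tool_rot: [-3.138, -0.004, -0.154]
wrist_force: [3.4, 10.7, -5.9]
opening: 0.289
grip_force: 5.6
t: 6.92
tool_pos: [441.9, -43.3, 148.7]
tool_rot: [-3.139, -0.003, 0.055]
wrist_force: [1.5, 10.9, -3.8]
opening: 0.29
grip_force: 5.6
```

```bash
python3 -m jog '[{"ax":0,"ay":0,"az":-4,"tx":0.03,"ty":0.91,"tz":0,"grip":-0.42},{"ax":0,"ay":0,"az":-4,"tx":0.03,"ty":0.91,"tz":0,"grip":-0.42},{"ax":0,"ay":0,"az":-4,"tx":0.03,"ty":0.91,"tz":0,"grip":-0.42},{"ax":0,"ay":0,"az":-4,"tx":0.03,"ty":0.91,"tz":0,"grip":-0.42},{"ax":0,"ay":0,"az":-4,"tx":0.03,"ty":0.91,"tz":0,"grip":-0.42},{"ax":0,"ay":0,"az":-4,"tx":0.03,"ty":0.91,"tz":0,"grip":-0.42}]';python3 -m jog '[{"ax":0,"ay":0,"az":-4,"tx":0.03,"ty":0.91,"tz":0,"grip":-0.42},{"ax":0,"ay":0,"az":-4,"tx":0.03,"ty":0.91,"tz":0,"grip":-0.42}]'
python3 - <<'E'
from h import *
t=T();im=get_image('wrist');np.save('t4.npy',t)
cv2.imwrite('pics/w4.png',im[:,:,::-1])
E
```

```text
t: 7.42
tool_pos: [454.9, -95.7, 148.6]
tool_rot: [-3.139, -0.002, 0.474]
wrist_force: [-2.4, 12.5, 0.6]
opening: 0.29
grip_force: 5.7
t: 7.58
tool_pos: [463.9, -111.3, 148.5]
tool_rot: [-3.139, -0.002, 0.613]
wrist_force: [-2.4, 11.7, 2.2]
opening: 0.291
grip_force: 5.7
```

View pics/w4.png

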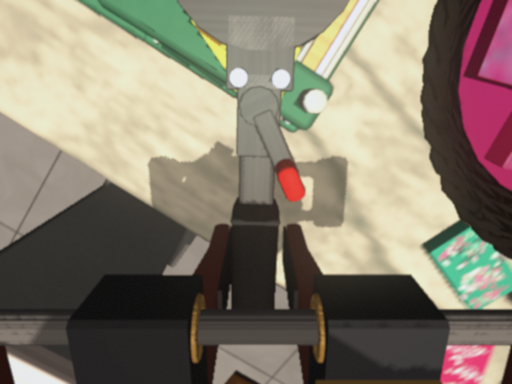

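```bash
python3 -m jog '[{"ax":0,"ay":0,"az":5,"tx":0.05,"ty":-1.13,"tz":0,"grip":-0.42},{"ax":0,"ay":0,"az":5,"tx":0.05,"ty":-1.13,"tz":0,"grip":-0.42},{"ax":0,"ay":0,"az":5,"tx":0.05,"ty":-1.13,"tz":0,"grip":-0.42},{"ax":0,"ay":0,"az":5,"tx":0.05,"ty":-1.13,"tz":0,"grip":-0.42}]';python3 -m jog '[{"ax":0,"ay":0,"az":5,"tx":0.05,"ty":-1.13,"tz":0,"grip":-0.42},{"ax":0,"ay":0,"az":5,"tx":0.05,"ty":-1.13,"tz":0,"grip":-0.42},{"ax":0,"ay":0,"az":5,"tx":0.05,"ty":-1.13,"tz":0,"grip":-0.42},{"ax":0,"ay":0,"az":5,"tx":0.05,"ty":-1.13,"tz":0,"grip":-0.42},{"ax":0,"ay":0,"az":5,"tx":0.05,"ty":-1.13,"tz":0,"grip":-0.42},{"ax":0,"ay":0,"az":5,"tx":0.05,"ty":-1.13,"tz":0,"grip":-0.42}]'
```

```text
t: 7.97
tool_pos: [446.3, -74.8, 148.8]
tool_rot: [3.138, -0.003, 0.253]
wrist_force: [4.2, -6.6, -4.7]
opening: 0.29
grip_force: 3.8
t: 8.47
tool_pos: [445.1, -7.7, 148.7]
tool_rot: [3.138, -0.001, -0.27]
wrist_force: [-2.2, -7.4, 4.7]
opening: 0.288
grip_force: 4.0
```

```bash
python3 -m jog '[{"ax":0,"ay":0,"az":5,"tx":0.05,"ty":-1.13,"tz":0,"grip":-0.42},{"ax":0,"ay":0,"az":5,"tx":0.05,"ty":-1.13,"tz":0,"grip":-0.42},{"ax":0,"ay":0,"az":4,"tx":0.03,"ty":-0.91,"tz":0,"grip":-0.42},{"ax":0,"ay":0,"az":0,"tx":0,"ty":0,"tz":0,"grip":-0.42}]';python3 -m jog '[{"ax":0,"ay":0,"az":-4,"tx":0.03,"ty":0.91,"tz":0,"grip":-0.42},{"ax":0,"ay":0,"az":-4,"tx":0.03,"ty":0.91,"tz":0,"grip":-0.42}]';python3 -m jog '[{"ax":0,"ay":0,"az":-4,"tx":0.03,"ty":0.91,"tz":0,"grip":-0.42},{"ax":0,"ay":0,"az":-4,"tx":0.03,"ty":0.91,"tz":0,"grip":-0.42}]';python3 -m jog '[{"ax":0,"ay":0,"az":-4,"tx":0.03,"ty":0.91,"tz":0,"grip":-0.42},{"ax":0,"ay":0,"az":-4,"tx":0.03,"ty":0.91,"tz":0,"grip":-0.42}]';python3 -m jog '[{"ax":0,"ay":0,"az":-4,"tx":0.03,"ty":0.91,"tz":0,"grip":-0.42},{"ax":0,"ay":0,"az":-4,"tx":0.03,"ty":0.91,"tz":0,"grip":-0.42}]'
```

```text
t: 8.8
tool_pos: [457.4, 23.9, 148.6]
tool_rot: [3.141, -0.001, -0.511]
wrist_force: [0.3, 0.0, -0.1]
opening: 0.288
grip_force: 0.0
t: 8.97
tool_pos: [450.8, 8.7, 148.7]
tool_rot: [-3.138, -0.003, -0.362]
wrist_force: [2.5, 6.0, -1.1]
opening: 0.289
grip_force: 3.2
t: 9.13
tool_pos: [445.1, -9.2, 148.7]
tool_rot: [-3.139, -0.003, -0.222]
wrist_force: [0.9, 6.3, 0.4]
opening: 0.292
grip_force: 3.0
t: 9.3
tool_pos: [442.1, -27.5, 148.7]
tool_rot: [-3.14, -0.003, -0.083]
wrist_force: [2.4, 5.4, -0.6]
opening: 0.291
grip_force: 3.0
t: 9.47
tool_pos: [441.7, -45.6, 148.7]
tool_rot: [-3.14, -0.003, 0.056]
wrist_force: [1.2, 8.7, -0.6]
opening: 0.291
grip_force: 4.4
```

```bash
python3 -m jog '[{"ax":0,"ay":0,"az":-4,"tx":0.03,"ty":0.91,"tz":0,"grip":-0.42},{"ax":0,"ay":0,"az":-4,"tx":0.03,"ty":0.91,"tz":0,"grip":-0.42},{"ax":0,"ay":0,"az":-4,"tx":0.03,"ty":0.91,"tz":0,"grip":-0.42},{"ax":0,"ay":0,"az":-4,"tx":0.03,"ty":0.91,"tz":0,"grip":-0.42}]';python3 -m jog '[{"ax":0,"ay":0,"az":-4,"tx":0.03,"ty":0.91,"tz":0,"grip":-0.42},{"ax":0,"ay":0,"az":-4,"tx":0.03,"ty":0.91,"tz":0,"grip":-0.42},{"ax":0,"ay":0,"az":-4,"tx":0.03,"ty":0.91,"tz":0,"grip":-0.42},{"ax":0,"ay":0,"az":-4,"tx":0.03,"ty":0.91,"tz":0,"grip":-0.42},{"ax":0,"ay":0,"az":-2,"tx":0.01,"ty":0.45,"tz":0,"grip":-0.42}]'
```

```text
t: 9.8
tool_pos: [448.2, -79.9, 148.6]
tool_rot: [-3.139, -0.003, 0.336]
wrist_force: [0.2, 12.0, 2.3]
opening: 0.293
grip_force: 5.7
t: 10.22
tool_pos: [467.2, -116.4, 148.6]
tool_rot: [-3.14, -0.003, 0.65]
wrist_force: [-3.1, 11.3, 5.3]
opening: 0.291
grip_force: 5.5
```

```bash
python3 -m jog '[{"ax":0,"ay":0,"az":5,"tx":0.05,"ty":-1.13,"tz":0,"grip":-0.42},{"ax":0,"ay":0,"az":5,"tx":0.05,"ty":-1.13,"tz":0,"grip":-0.42},{"ax":0,"ay":0,"az":5,"tx":0.05,"ty":-1.13,"tz":0,"grip":-0.42},{"ax":0,"ay":0,"az":5,"tx":0.05,"ty":-1.13,"tz":0,"grip":-0.42},{"ax":0,"ay":0,"az":5,"tx":0.05,"ty":-1.13,"tz":0,"grip":-0.42},{"ax":0,"ay":0,"az":5,"tx":0.05,"ty":-1.13,"tz":0,"grip":-0.42},{"ax":0,"ay":0,"az":5,"tx":0.05,"ty":-1.13,"tz":0,"grip":-0.42}]';python3 -m jog '[{"ax":0,"ay":0,"az":5,"tx":0.05,"ty":-1.13,"tz":0,"grip":-0.42},{"ax":0,"ay":0,"az":5,"tx":0.05,"ty":-1.13,"tz":0,"grip":-0.42},{"ax":0,"ay":0,"az":5,"tx":0.05,"ty":-1.13,"tz":0,"grip":-0.42},{"ax":0,"ay":0,"az":5,"tx":0.05,"ty":-1.13,"tz":0,"grip":-0.42},{"ax":0,"ay":0,"az":5,"tx":0.05,"ty":-1.13,"tz":0,"grip":-0.42},{"ax":0,"ay":0,"az":5,"tx":0.05,"ty":-1.13,"tz":0,"grip":-0.42},{"ax":0,"ay":0,"az":0,"tx":0,"ty":0,"tz":0,"grip":-0.42}]'
```

```text
t: 10.8
tool_pos: [441.0, -46.7, 148.6]
tool_rot: [3.139, -0.002, 0.028]
wrist_force: [1.0, -5.5, -0.2]
opening: 0.293
grip_force: 3.1
t: 11.38
tool_pos: [456.0, 21.1, 148.2]
tool_rot: [3.141, -0.0, -0.492]
wrist_force: [0.1, -0.3, 0.3]
opening: 0.294
grip_force: 0.0
```

```bash
python3 -m jog '[{"ax":0,"ay":0,"az":-4,"tx":0.03,"ty":0.91,"tz":0,"grip":-0.42},{"ax":0,"ay":0,"az":-4,"tx":0.03,"ty":0.91,"tz":0,"grip":-0.42},{"ax":0,"ay":0,"az":-4,"tx":0.03,"ty":0.91,"tz":0,"grip":-0.42},{"ax":0,"ay":0,"az":-4,"tx":0.03,"ty":0.91,"tz":0,"grip":-0.42},{"ax":0,"ay":0,"az":-4,"tx":0.03,"ty":0.91,"tz":0,"grip":-0.42},{"ax":0,"ay":0,"az":-4,"tx":0.03,"ty":0.91,"tz":0,"grip":-0.42}]';python3 -m jog '[{"ax":0,"ay":0,"az":-4,"tx":0.03,"ty":0.91,"tz":0,"grip":-0.42},{"ax":0,"ay":0,"az":-4,"tx":0.03,"ty":0.91,"tz":0,"grip":-0.42}]';python3 -m jog '[{"ax":0,"ay":0,"az":-4,"tx":0.03,"ty":0.91,"tz":0,"grip":-0.42},{"ax":0,"ay":0,"az":-4,"tx":0.03,"ty":0.91,"tz":0,"grip":-0.42},{"ax":0,"ay":0,"az":-4,"tx":0.03,"ty":0.91,"tz":0,"grip":-0.42}]';python3 -m jog '[{"ax":0,"ay":0,"az":-4,"tx":0.03,"ty":0.91,"tz":0,"grip":-0.42},{"ax":0,"ay":0,"az":-4,"tx":0.03,"ty":0.91,"tz":0,"grip":-0.42},{"ax":0,"ay":0,"az":-4,"tx":0.03,"ty":0.91,"tz":0,"grip":-0.42},{"ax":0,"ay":0,"az":-4,"tx":0.03,"ty":0.91,"tz":0,"grip":-0.42},{"ax":0,"ay":0,"az":-4,"tx":0.03,"ty":0.91,"tz":0,"grip":-0.42}]'
```

```text
t: 11.88
tool_pos: [442.0, -30.8, 148.5]
tool_rot: [-3.139, -0.004, -0.064]
wrist_force: [3.0, 6.7, -2.9]
opening: 0.292
grip_force: 3.0
t: 12.05
tool_pos: [442.0, -48.9, 148.5]
tool_rot: [-3.14, -0.004, 0.076]
wrist_force: [2.0, 8.9, -3.9]
opening: 0.289
grip_force: 4.1
t: 12.3
tool_pos: [446.5, -74.3, 148.4]
tool_rot: [-3.139, -0.005, 0.286]
wrist_force: [2.1, 13.6, -2.2]
opening: 0.288
grip_force: 5.6
t: 12.72
tool_pos: [465.9, -114.5, 148.4]
tool_rot: [-3.14, -0.005, 0.636]
wrist_force: [-0.3, 13.0, 1.6]
opening: 0.289
grip_force: 5.5
```

```bash
python3 -m jog '[{"ax":0,"ay":0,"az":0,"tx":0,"ty":-0.2,"tz":0,"grip":-0.42},{"ax":0,"ay":0,"az":0,"tx":0,"ty":0,"tz":0,"grip":-0.3},{"ax":0,"ay":0,"az":0,"tx":0,"ty":0,"tz":-2,"grip":-0.3},{"ax":0,"ay":0,"az":0,"tx":0,"ty":0,"tz":-4,"grip":-0.3},{"ax":0,"ay":0,"az":0,"tx":0,"ty":0,"tz":-4,"grip":-0.3},{"ax":0,"ay":0,"az":-7.1,"tx":0,"ty":0,"tz":0,"grip":-0.3},{"ax":0,"ay":0,"az":-7.1,"tx":0,"ty":0,"tz":0,"grip":-0.3},{"ax":0,"ay":0,"az":-7.1,"tx":0,"ty":0,"tz":0,"grip":-0.3},{"ax":0,"ay":0,"az":-7.1,"tx":0,"ty":0,"tz":0,"grip":-0.3}]';python3 -m jog '[{"ax":0,"ay":0,"az":-7.1,"tx":0,"ty":0,"tz":0,"grip":-0.2},{"ax":0,"ay":0,"az":-7.1,"tx":0,"ty":0,"tz":0,"grip":-0.2},{"ax":0,"ay":0,"az":-7.1,"tx":0,"ty":0,"tz":0,"grip":-0.2},{"ax":0,"ay":0,"az":-7.1,"tx":0,"ty":0,"tz":0,"grip":-0.2},{"ax":0,"ay":0,"az":0,"tx":3.2,"ty":1.8,"tz":0,"grip":-0.2},{"ax":0,"ay":0,"az":0,"tx":3.2,"ty":1.8,"tz":0,"grip":-0.2},{"ax":0,"ay":0,"az":0,"tx":3.2,"ty":1.8,"tz":0,"grip":-0.2},{"ax":0,"ay":0,"az":0,"tx":3.2,"ty":1.8,"tz":0,"grip":-0.2},{"ax":0,"ay":0,"az":0,"tx":3.2,"ty":1.8,"tz":0,"grip":-0.2},{"ax":0,"ay":0,"az":0,"tx":3.2,"ty":1.8,"tz":0,"grip":-0.2}]'
python3 - <<'E'
from h import *
t=T();im=get_image('wrist');np.save('t5.npy',t);print(t[:3,3],observe()['tool_rot'])
cv2.imwrite('pics/w5.png',cv2.resize(im[:,:,::-1],(768,576),interpolation=cv2.INTER_CUBIC))
E
```

```text
t: 13.47
tool_pos: [463.7, -116.6, 248.4]
tool_rot: [3.139, 0.001, 1.129]
wrist_force: [-0.2, -0.1, 0.2]
opening: 0.344
grip_force: 0.0
t: 14.3
tool_pos: [563.6, 81.6, 248.0]
tool_rot: [3.14, 0.001, 1.618]
wrist_force: [0.0, -0.3, 0.5]
opening: 0.396
grip_force: 0.0
[563.63297457  81.55047838 248.01870275] [ 3.13798898 -0.00487558  1.62513425]
```

View pics/w5.png

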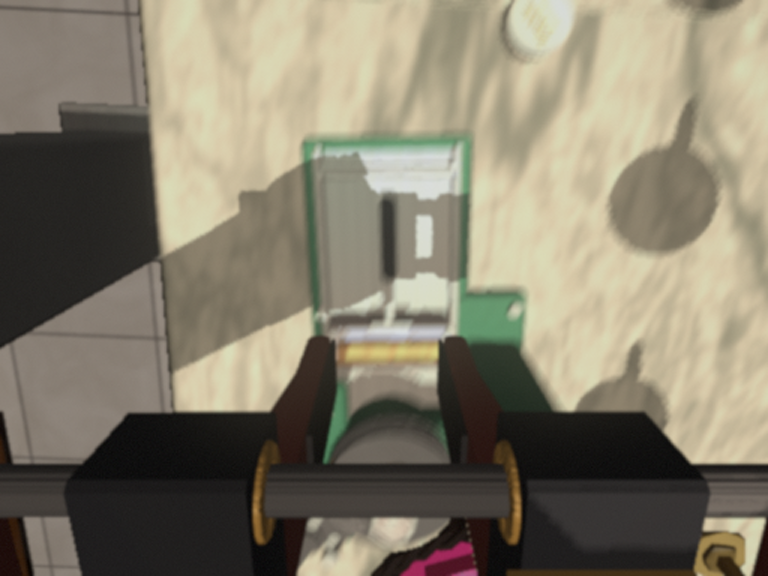

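The bar's top runs from (388,200) to (389,276), well aligned with the tool.

Run:
```python
from h import *
t=np.load('t5.npy');K,W=cam('wrist',t)
for u,v,z in ((388,200,56),(389,274,56),(386,140,8)):
    p=ray(K,W,(u/1.5,v/1.5),z);print(p.round(1),(np.linalg.inv(t)@[*p,1])[:3].round(1))
o=observe();print(o['tool_pos'],o['tool_rot'],o['joints'])
```

```text
[564.9 114.2  56. ] [ 32.7   2.6 192. ]
[568.   63.5  56. ] [-18.1   3.3 192. ]
[562.  151.1   8. ] [ 69.7   1.3 240. ]
[564.97724663  89.93455622 248.48251378] [ 3.13798898 -0.00487558  1.62513425] [ 0.41005357  0.4456192  -0.88036192  1.67412516  0.36243149  1.19046086
 -0.50317482]
```

```bash
python3 -m jog '[{"ax":0,"ay":0,"az":0,"tx":0,"ty":0.15,"tz":3.5,"grip":-0.2},{"ax":0,"ay":0,"az":0,"tx":0,"ty":0,"tz":3.5,"grip":-0.2},{"ax":0,"ay":0,"az":0,"tx":0,"ty":0,"tz":3.5,"grip":-0.2},{"ax":0,"ay":0,"az":0,"tx":0,"ty":0,"tz":3.5,"grip":-0.2},{"ax":0,"ay":0,"az":0,"tx":0,"ty":0,"tz":2.5,"grip":-0.3},{"ax":0,"ay":0,"az":0,"tx":0,"ty":0,"tz":1.5,"grip":-0.3},{"ax":0,"ay":0,"az":0,"tx":0,"ty":0,"tz":1.2,"grip":-0.3}]' 20;python3 -m jog '[{"ax":0,"ay":0,"az":0,"tx":0,"ty":0,"tz":1,"grip":-0.4},{"ax":0,"ay":0,"az":0,"tx":0,"ty":0,"tz":0,"grip":-0.6},{"ax":0,"ay":0,"az":0,"tx":0,"ty":0,"tz":0,"grip":-0.7},{"ax":0,"ay":0,"az":0,"tx":0,"ty":0,"tz":0,"grip":-0.8},{"ax":0,"ay":0,"az":0,"tx":0,"ty":0,"tz":0,"grip":-1},{"ax":0,"ay":0,"az":0,"tx":0,"ty":0,"tz":0,"grip":-1},{"ax":0,"ay":0,"az":0,"tx":0,"ty":0,"tz":0,"grip":-1}]' 20
```

```text
t: 14.93
tool_pos: [563.7, 79.8, 54.1]
tool_rot: [-3.14, 0.001, 1.618]
wrist_force: [0.0, -0.5, -0.1]
opening: 0.348
grip_force: 0.0
t: 15.52
tool_pos: [565.0, 81.0, 46.6]
tool_rot: [3.14, 0.0, 1.617]
wrist_force: [-0.1, -0.2, 3.1]
opening: 0.123
grip_force: 20.0
```

```bash
python3 -m jog '[{"ax":0,"ay":0,"az":0,"tx":0.3,"ty":0,"tz":-0.05,"grip":-1},{"ax":0,"ay":0,"az":0,"tx":0.3,"ty":-0.01,"tz":0,"grip":-1},{"ax":0,"ay":0,"az":0,"tx":0.4,"ty":-0.01,"tz":0,"grip":-1}]';python3 -m jog '[{"ax":0,"ay":0,"az":0,"tx":0.8,"ty":-0.01,"tz":0,"grip":-1},{"ax":0,"ay":0,"az":0,"tx":0.8,"ty":-0.01,"tz":0,"grip":-1},{"ax":0,"ay":0,"az":0,"tx":0.8,"ty":-0.01,"tz":0,"grip":-1},{"ax":0,"ay":0,"az":0,"tx":0.8,"ty":-0.01,"tz":0,"grip":-1},{"ax":0,"ay":0,"az":0,"tx":0.8,"ty":-0.01,"tz":0,"grip":-1}]'
```

```text
t: 15.77
tool_pos: [564.1, 89.1, 46.4]
tool_rot: [3.141, 0.003, 1.615]
wrist_force: [1.3, -6.3, 4.1]
opening: 0.125
grip_force: 20.0
t: 16.18
tool_pos: [561.6, 129.3, 46.3]
tool_rot: [3.141, 0.003, 1.615]
wrist_force: [0.5, -5.7, 3.4]
opening: 0.126
grip_force: 20.0
```

```bash
python3 -m jog '[{"ax":0,"ay":0,"az":0,"tx":0.8,"ty":-0.01,"tz":0,"grip":-1},{"ax":0,"ay":0,"az":0,"tx":0.8,"ty":-0.01,"tz":0,"grip":-1},{"ax":0,"ay":0,"az":0,"tx":0.8,"ty":-0.01,"tz":0,"grip":-1},{"ax":0,"ay":0,"az":0,"tx":0.7,"ty":-0.01,"tz":0,"grip":-1},{"ax":0,"ay":0,"az":0,"tx":0.5,"ty":-0.01,"tz":0,"grip":-1},{"ax":0,"ay":0,"az":0,"tx":0.3,"ty":-0.01,"tz":0,"grip":-1},{"ax":0,"ay":0,"az":0,"tx":0.2,"ty":0,"tz":0,"grip":-1},{"ax":0,"ay":0,"az":0,"tx":0.2,"ty":0,"tz":0,"grip":-1}]';python3 -m jog '[{"ax":0,"ay":0,"az":0,"tx":0.2,"ty":0,"tz":0,"grip":-1},{"ax":0,"ay":0,"az":0,"tx":0.2,"ty":0,"tz":0,"grip":-1}]';python3 -m jog '[{"ax":0,"ay":0,"az":0,"tx":0.2,"ty":0,"tz":0,"grip":-1},{"ax":0,"ay":0,"az":0,"tx":0.15,"ty":0,"tz":0,"grip":-1}]'
```

```text
t: 16.85
tool_pos: [559.0, 172.1, 46.3]
tool_rot: [-3.141, 0.003, 1.616]
wrist_force: [0.2, -6.5, 4.8]
opening: 0.126
grip_force: 20.0
t: 17.02
tool_pos: [558.8, 175.9, 46.3]
tool_rot: [-3.142, 0.003, 1.615]
wrist_force: [0.2, -6.4, 3.6]
opening: 0.124
grip_force: 20.0
t: 17.18
tool_pos: [558.7, 179.5, 46.3]
tool_rot: [-3.142, 0.003, 1.615]
wrist_force: [0.3, -6.2, 4.4]
opening: 0.123
grip_force: 20.0
```

```bash
python3 -m jog '[{"ax":0,"ay":0,"az":0,"tx":0.15,"ty":0,"tz":0,"grip":-1},{"ax":0,"ay":0,"az":0,"tx":0.15,"ty":0,"tz":0,"grip":-1}]';python3 -m jog '[{"ax":0,"ay":0,"az":0,"tx":0.1,"ty":0,"tz":0,"grip":-1},{"ax":0,"ay":0,"az":0,"tx":0.1,"ty":0,"tz":0,"grip":-1}]';python3 -m jog '[{"ax":0,"ay":0,"az":0,"tx":0.1,"ty":0,"tz":0,"grip":-1},{"ax":0,"ay":0,"az":0,"tx":0.1,"ty":0,"tz":0,"grip":-1}]'
```

```text
t: 17.35
tool_pos: [558.5, 182.3, 46.3]
tool_rot: [-3.141, 0.003, 1.615]
wrist_force: [0.3, -6.7, 4.3]
opening: 0.124
grip_force: 20.0
t: 17.52
tool_pos: [558.4, 184.3, 46.3]
tool_rot: [-3.141, 0.003, 1.615]
wrist_force: [-0.5, -7.7, 5.1]
opening: 0.122
grip_force: 20.0
t: 17.68
tool_pos: [558.3, 185.5, 46.1]
tool_rot: [-3.141, 0.005, 1.615]
wrist_force: [0.3, -10.9, 4.9]
opening: 0.128
grip_force: 20.0
```

```bash
python3 -m jog '[{"ax":0,"ay":0,"az":0,"tx":0.08,"ty":0,"tz":0,"grip":-1},{"ax":0,"ay":0,"az":0,"tx":0,"ty":0,"tz":0,"grip":-1}]'
```

```text
t: 17.85
tool_pos: [558.3, 185.5, 46.0]
tool_rot: [-3.141, 0.006, 1.615]
wrist_force: [0.3, -10.8, 4.8]
opening: 0.124
grip_force: 20.0
```

Against the stop (force up, no motion). Release, lift, look.

```bash
python3 -m jog '[{"ax":0,"ay":0,"az":0,"tx":0,"ty":0,"tz":0,"grip":-0.5},{"ax":0,"ay":0,"az":0,"tx":0,"ty":0,"tz":0,"grip":-0.2},{"ax":0,"ay":0,"az":0,"tx":0,"ty":0,"tz":0,"grip":-0.2},{"ax":0,"ay":0,"az":0,"tx":0,"ty":0,"tz":-1.5,"grip":-0.2},{"ax":0,"ay":0,"az":0,"tx":0,"ty":0,"tz":-3.5,"grip":-0.2},{"ax":0,"ay":0,"az":0,"tx":0,"ty":0,"tz":-4,"grip":-0.2},{"ax":0,"ay":0,"az":0,"tx":0,"ty":0,"tz":-4,"grip":-0.2},{"ax":0,"ay":0,"az":0,"tx":0,"ty":0,"tz":-4,"grip":-0.2},{"ax":0,"ay":0,"az":0,"tx":0,"ty":0,"tz":-4,"grip":-0.2},{"ax":0,"ay":0,"az":0,"tx":0,"ty":0,"tz":0,"grip":-0.2}]'
python3 - <<'E'
from h import *
t=T();im=get_image('wrist')
cv2.imwrite('pics/w6.png',im[:,:,::-1])
s=get_image('scene')[180:290,165:285]
cv2.imwrite('pics/s6.png',cv2.resize(s[:,:,::-1],None,fx=5,fy=5,interpolation=cv2.INTER_CUBIC))
E
```

```text
t: 18.68
tool_pos: [560.1, 192.3, 265.4]
tool_rot: [3.13, -0.004, 1.618]
wrist_force: [0.5, 0.1, -0.2]
opening: 0.401
grip_force: 0.0
```

View pics/w6.png

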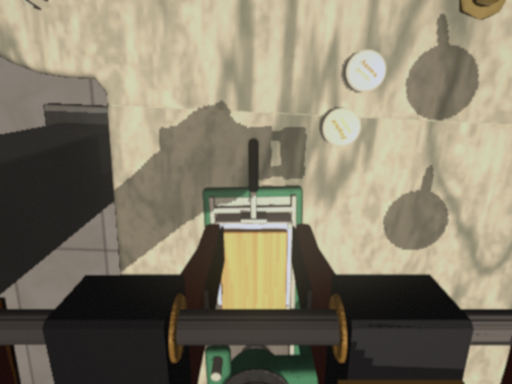

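View pics/s6.png

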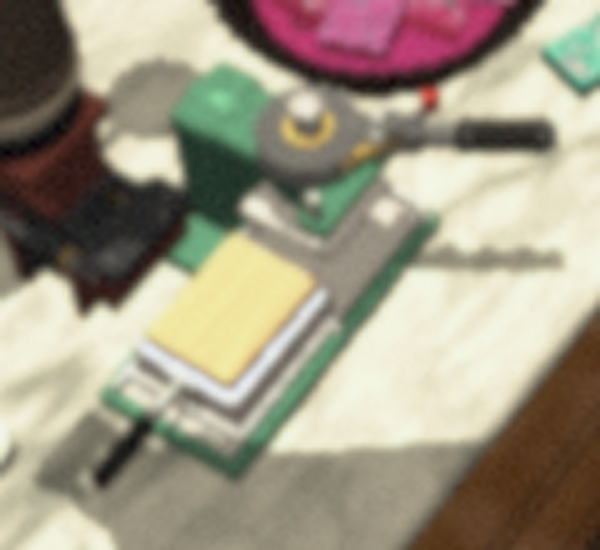

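The mould stands out along the runway under a free plate. I'll check the gap at the lip numerically, now that the arm is at rest.

```bash
python3 -m jog '[{"ax":0,"ay":0,"az":0,"tx":0,"ty":0,"tz":0,"grip":-0.2},{"ax":0,"ay":0,"az":0,"tx":0,"ty":0,"tz":0,"grip":-0.2},{"ax":0,"ay":0,"az":0,"tx":0,"ty":0,"tz":0,"grip":-0.2},{"ax":0,"ay":0,"az":0,"tx":0,"ty":0,"tz":0,"grip":-0.2}]'
python3 - <<'E'
from h import *
t=T();im=get_image('wrist')[:,:,::-1].copy();K,W=cam('wrist',t);print(t[:3,3])
y=np.radians(3.7);c,s=np.cos(y),np.sin(y)
w=lambda x,yy,z:(572+c*x-s*yy,-39.3+s*x+c*yy,z)
pts=[w(-20,163,26),w(20,163,26),w(-40,183,16),w(40,183,16),w(-30,163,62),w(30,163,62),w(0,198,56),w(0,256,56)]
pp=[proj(K,W,p) for p in pts];print(np.round(pp))
im=cv2.resize(im[110:260,180:330],None,fx=4,fy=4,interpolation=cv2.INTER_CUBIC)
for i,p in enumerate(pp):cv2.circle(im,tuple(((p-[180,110])*4).astype(int)),4,[(0,0,255),(255,0,0),(0,255,0),(255,0,255)][i//2],-1)
cv2.imwrite('pics/w7.png',im)
E
```

```text
t: 19.12
tool_pos: [557.5, 188.9, 254.9]
tool_rot: [-3.139, 0.0, 1.617]
wrist_force: [-0.1, 0.3, -0.4]
opening: 0.402
grip_force: 0.0
[557.46249048 188.92244056 254.9473231 ]
[[241. 213.]
 [275. 213.]
 [224. 195.]
 [291. 193.]
 [230. 225.]
 [285. 224.]
 [257. 192.]
 [256. 138.]]
```

View pics/w7.png

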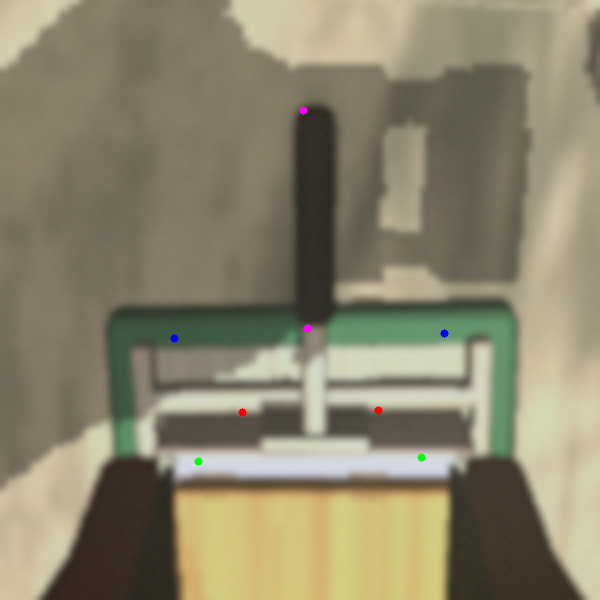

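```bash
python3 -c "
from rig import *
print(close_job())"
```

```text
the job is handed in; nothing more can be done
None
```

The job is handed in: the lever is fully over to loosening, the mould rests against the end stop, and I worked out at least 2.8 mm of plate clearance from three handle strokes (not measured directly).

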